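# Feel the clay ball's weight in its dish and turn the dish to the matching mark

### The job

Lift the white carrier dish by its black knob straight up off its stand, a hand's breadth clear, and before turning it hold it still for a moment to feel how heavy the loose clay ball in it is. Then, still above the stand and keeping the dish level and the ball untouched in its centre, turn the dish a quarter turn so that its red tab points over the blue mark if the ball is waterlogged (over about 150 g; the dish alone weighs 260 g) or over the yellow mark if it is drier and lighter. Finish while holding the dish still there in the air, touching nothing else; leave the other things on the bench where they are.

Things in the scene. Friction and masses are not known exactly. Their poses are not given: they have to be found in the camera images.
- dish: White round shallow dish, 170 mm across, always 260 g, loose on the stand. Origin: centre of its underside; z up; x towards the red tab. Two posts at y = +-82 mm carry a grey bar along y (14 mm wide, top 97 mm above the origin) over the dish; on the bar's middle stands the black square knob. The dished floor slopes inwards at 5 degrees (10 further out), so a gently carried ball stays in the middle
- grip (a point): Point to grip, on the dish's axis inside the black knob, 121 mm above the dish's underside. The knob is 28 mm square (sides along the dish's x and y, so it can be gripped on either pair of sides) and reaches from 97 mm (the bar's top) to 135 mm above the underside
- tab (a point): Middle of the outer part of the red tab (40 by 22 mm) that sticks out of the dish's rim, 110 mm from the dish's axis along its +x, 19 mm above its underside
- dish_centre (a point): Point on the dish's axis, 36 mm above its underside, where the ball's centre lies when the ball is centred
- ball: Loose terracotta-coloured clay ball, 60 mm across, free to roll in the dish, resting at its centre at the start; its mass is hidden, anywhere from 44 to 253 g (rest it in the held dish and average force readings for a second or two to weigh it); its origin is on its surface (the lowest point at the start) and turns with it as it rolls
- ball_center (a point): The ball's centre
- stand: Fixed dark steel stand with a rubber top 100 mm across, 30 mm high; wider foot, 150 mm across. Origin: centre of its underside, z up. The dish starts centred on its top with the tab along the stand's +x; the two marks lie along its +y and -y, one on either side
- blue_mark: Fixed blue disc on the bench, 32 mm across, 18 mm high, 110 mm from the stand's axis, a quarter turn from the tab's start direction, on one side or the other; for the heavy, waterlogged ball. Origin: centre of its underside
- yellow_mark: Fixed yellow disc of the same size, on the other side of the stand from the blue one; for the light ball
- net_pot: Bystander, to be left alone: small black net pot, 54 mm across, 50 mm tall
- amber_bottle: Bystander, to be left alone: amber dropper bottle, 48 mm across, 100 mm tall
- jar: Bystander, to be left alone: clear jar with white lid, 64 mm across, 70 mm tall
- beaker: Bystander, to be left alone: clear beaker, 68 mm across, 85 mm tall
- brush: Bystander, to be left alone: small brush lying flat, 160 mm long
- tweezers: Bystander, to be left alone: steel tweezers lying flat, 130 mm long
Things that resemble listed ones, but are neither listed nor needed, are in the scene too. Several things have the shape of the stand; the one meant has the colours described above.

How it is judged (in metres and radians):
On the way:
1. the dish is lifted straight up, clear of its stand by over 2 cm, and held still, not yet turned (z of dish in the frame of stand above 0.05 m and contact force between dish and stand below 0.05 N and x of tab in the frame of stand above 0.09 m and horizontal distance between dish and stand below 0.04 m and linear speed of dish below 0.03 m/s and angular speed of dish below 0.15 rad/s), for 0.3 s.
At the end, for the whole second after the job is handed in: Dish in the fingers 40 mm clear of the stand, within 35 mm of its axis, level within 0.1 rad, still; ball within 15 mm of its centre; tab within 28 mm (from above) of the blue mark (ball over 150 g) or yellow mark (lighter); 120 to 180 g: either (z of dish in the frame of stand above 0.07 m and contact force between dish and stand below 0.05 N and contact force between dish and the fingers above 1 N and horizontal distance between dish and stand below 0.035 m and ((horizontal distance between tab and blue_mark below 0.028 m and contact force between ball and dish above 1.18 N) or (horizontal distance between tab and yellow_mark below 0.028 m and contact force between ball and dish below 1.76 N)) and angle between dish's own z axis and vertical below 0.1 rad and horizontal distance between ball_center and dish_centre below 0.015 m and contact force between ball and dish above 0.2 N and linear speed of dish below 0.03 m/s and angular speed of dish below 0.15 rad/s); the arm keeps its last pose, push and grip.
It fails at once if the ball rolls more than 25 mm off the dish's centre (horizontal distance between ball_center and dish_centre above 0.025 m).
It fails at once if the dish is tipped by more than 0.2 rad (angle between dish's own z axis and vertical above 0.2 rad).
It fails at once if the gripper touches the ball (contact force between ball and the fingers above 0.3 N or contact force between ball and the arm above 0.3 N).
It fails at once if a bystander is shifted by more than 25 mm (distance of any of net_pot, amber_bottle, jar, beaker, brush, tweezers from where it was at the start of the episode above 0.025 m).
It also fails if it takes over 45 s, if anything falls off the work surface, if the arm or the gripper's body presses on something with over 40 N, if the wrist force passes 120 N, or if a joint passes its speed limit or range.

### The arm

A 6-joint arm with a two-finger parallel gripper is mounted at the origin on the work surface. World frame = base frame: x ahead of the robot, y to its left, z up, the work surface at z = 0. Lengths are in m, angles in degrees, forces in N, time in s.
With the tool pointing down it reaches from about 0.25 to 0.725 m from the base axis. Payload 9.7 kg.
Tool frame: the origin (TCP) lies midway between the tips of the shut fingers; the grasp point (between the pads) lies 19 mm behind it; z points along the fingers, y is the line along which they close (so a half turn about z gives the same grasp; the last joint's range is limited). The gripper opens to 85 mm and grips with 20 to 120 N. Pads are 22 mm wide; open, the fingers measure 114 mm over their backs; the gripper's body (76 mm by 85 mm) begins 54 mm behind the grasp point. The pads swing forward as they close: fully open they stand 13 mm farther back than shut.
Start: joints at [71.963, 4.979, 10.078, 95.1, 0, 90], TCP at [0.17, 0.523, 0.231] pointing down, gripper open.
Joint ranges: [-179.16, 179.16], [-48.56, 103.87], [-65.8, 70.77], [-126.05, 130.52], [-82.76, 87.17], [-180, 180]. Speed limits (degrees/s): [127.2, 127.2, 147.25, 180, 180, 180].

### API

Orientations are given as [roll, pitch, yaw] about the fixed x, y, z axes, in that order (R = Rz(yaw) Ry(pitch) Rx(roll)).
In Python, from workcell import * gives the robot as it stands.
- The arm moves only by the tool servo_tool, never from a script. Its argument "moves" is a list of rows, each a list of 4 numbers: the shift along the world's x, y, z in cm, then the turn about the world's z in rad. A call has 1 to 20 rows; each row is the pose to reach, as a shift and turn from the pose commanded when the call began; what a row does not reach only later rows make up. A row lasts 1/12 s, in which the tool goes at most 41.7 mm and 7.16 degrees, less where a joint would pass 70% of its speed; a pose out of reach is approached as far as the arm can. A call with a gripper value outside its range is refused whole. "claw" is the closure, from 0 (fully open) to 1 (shut), set as the call begins (left out, the last holds). The fingers move at their own pace and stop on an object; "force" is the grip in N (left out, the last holds). Time passes only in rows, so rows that repeat a pose let the fingers close. It gives the time, the measured TCP pose, the force, the opening and the grip force at its end, in the units of the state.
- get_obs(): the state, without advancing time (a new reading comes with each control period).
- camera(name): name is "side" or "top"; returns the picture (384x512x3 uint8, red, green, blue); there is no depth.
- get_calibration(name): a dict with "fx", "fy", "cx", "cy" (pixels), "k1" (the pictures are not rectified: a ray, as slopes to the right and down, at radius r is drawn at 1 + k1 r^2 times it, then the intrinsics apply), "rvec" (rotation vector, rad) and "tvec" (3), from world to camera coordinates, as OpenCV has them. Camera axes: x right, y down, z forward; pixel columns grow to the right and rows downward; lengths in m; the calibration is good to about 2 mm. A picture is of the moment at which its call begins. get_calibration takes no time and is no camera call.
- job_done(): hands the job in; it is judged then, once.
The state is a dict: "time": time; "q": joint angles; "qd": joint speeds; "joint_efforts": joint torques, N m; "ee_pos": TCP position; "tcp_rot": TCP orientation; "wrist_force": force on the tool from outside, world axes, zero at the start; "torque": the same for the moment, N m; "opening": finger opening in m; "grasp_force": force on a finger pad.
Only numpy, scipy, OpenCV 4.12 (cv2) and the standard library are available. Lean on these libraries where they do the work, as an engineer would, in place of code of your own. Each camera call takes 0.05 s, during which the arm holds its last target. There are 200 camera calls.

## Working session

There is one attempt and no reset: what is moved stays moved. The work goes in short steps, Python scripts to look and compute and a tool call to move; the robot and the scene stay as the last step left them, time stands still between calls to the robot, and variables do not carry over. Pictures are saved under pics/ and viewed, at most 10 in all, crops included, and the job is handed in when it is done.

Besides the shell and the picture viewer there is one more tool, called after "Call:" as name(argument=value, ...) on one line, values as JSON. servo_tool: Moves the arm, as the interface text tells. Its arguments: {"type":"object","properties":{"moves":{"type":"array","items":{"type":"array","items":{"type":"number"}}},"claw":{"type":"number"},"force":{"type":"number"}},"required":["moves"]}

```bash
mkdir -p pics
python3 - <<'E'
from workcell import *
import cv2,numpy as np
for n in("top","side"):
    im=camera(n); cv2.imwrite(f"pics/{n}0.png",im[:,:,::-1])
    print(n,get_calibration(n))
o=get_obs();print(o)
E
```

```text
top {'fx': 354.2907680558369, 'fy': 354.2907680558369, 'cx': 252.39508676814336, 'cy': 196.1486627482412, 'k1': -0.11207735839256794, 'rvec': array([ 2.06701195, -2.16058453,  0.22806994]), 'tvec': array([0.03070066, 0.56137373, 0.89076995])}
side {'fx': 441.0079329327948, 'fy': 441.0079329327948, 'cx': 259.5742815273617, 'cy': 189.43568126949066, 'k1': 0.02826363272781854, 'rvec': array([ 2.08820506, -0.34426732,  0.20011514]), 'tvec': array([-0.51811434,  0.19867251,  1.34599501])}
{'time': 0.1, 'q': array([ 7.19633211e+01,  5.00835627e+00,  1.00404626e+01,  9.50987470e+01,
       -1.24983473e-03,  8.99986086e+01]), 'qd': array([ 0.02901284, -0.17881191,  0.19597804, -0.06348067, -0.04900684,
        0.09322722]), 'joint_efforts': array([-3.75984182e-04, -5.21563768e+01,  4.65651655e+01,  1.59666315e-02,
       -1.72582963e-05, -1.40762222e-05]), 'ee_pos': array([0.17024118, 0.52278936, 0.2306632 ]), 'tcp_rot': array([-1.79933359e+02,  1.24821560e-03,  1.61964714e+02]), 'wrist_force': array([ 0.21100803,  0.14655879, -0.38268715]), 'torque': array([0.03675707, 0.01152323, 0.02288507]), 'grasp_force': 0.0, 'opening': 0.0851524736493374}
```

View pics/top0.png

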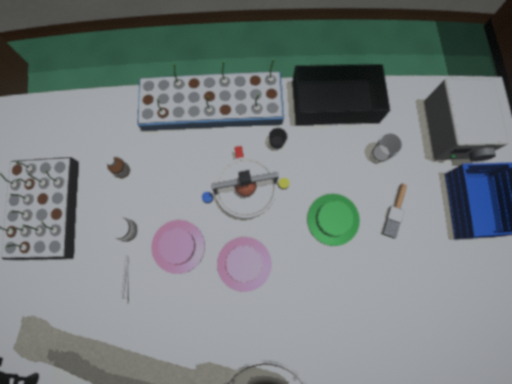

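View pics/side0.png

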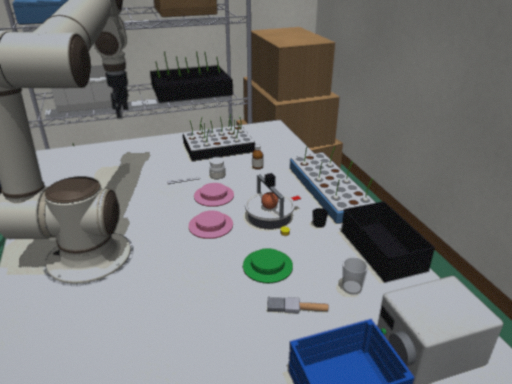

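Top view: the white dish is at about (245,190), with its knob at (245,177), red tab at (239,153), blue mark at (208,197) and yellow mark at (284,183). The stand-shaped things are pink (178,246), pink (244,263), green (333,219) and the one under the white dish. The last one fits because it carries the dish and has the marks on either side. I'll measure it and confirm with a crop.

```bash
cat > h.py <<'E'
from workcell import *
import cv2,numpy as np
def cal(n):
    c=get_calibration(n);K=np.array([[c['fx'],0,c['cx']],[0,c['fy'],c['cy']],[0,0,1]])
    return K,np.array([c['k1'],0,0,0,0.]),cv2.Rodrigues(c['rvec'])[0],np.ravel(c['tvec'])
def ray(n,px):
    K,d,R,t=cal(n);u=cv2.undistortPoints(np.array([[px]],float),K,d)[0,0]
    return -R.T@t,R.T@np.array([u[0],u[1],1])
def onz(n,px,z):
    o,v=ray(n,px);return o+v*(z-o[2])/v[2]
def tri(p,q):
    a,v=ray("top",p);b,w=ray("side",q)
    s=np.linalg.lstsq(np.c_[v,-w],b-a,rcond=None)[0]
    return (a+s[0]*v+b+s[1]*w)/2,np.linalg.norm(a+s[0]*v-b-s[1]*w)
def blob(im,box,f):
    x0,y0,x1,y1=box;c=im[y0:y1,x0:x1].astype(int)
    m=f(c[...,0],c[...,1],c[...,2]).astype(np.uint8)
    k,l,s,ce=cv2.connectedComponentsWithStats(m);i=1+np.argmax(s[1:,4])
    return ce[i]+[x0,y0],s[i,4]
red=lambda r,g,b:(r>150)&(g<90)&(b<90)
blue=lambda r,g,b:(b>120)&(r<90)
yel=lambda r,g,b:(r>130)&(g>120)&(b<90)
blk=lambda r,g,b:(r+g+b<110)
E
python3 - <<'E'
from h import *
t=camera("top");s=camera("side")
P={}
for n,f,bt,z in(("red",red,(220,140,262,166),.049),("blue",blue,(195,185,220,210),.012),("yel",yel,(272,172,297,195),.012),("knob",blk,(234,166,258,190),.157)):
    p,a=blob(t,bt,f);P[n]=onz("top",p,z);print(n,p,a,P[n].round(4))
for n,f,bs in(("red",red,(288,190,305,204)),("yel",yel,(276,224,294,240)),("knob",blk,(262,172,278,190))):
    q,a=blob(s,bs,f);print("side",n,q,a)
    p,_=blob(t,{"red":(220,140,262,166),"yel":(272,172,297,195),"knob":(234,166,258,190)}[n],f);print(tri(p,q))
m=(P['blue']+P['yel'])/2;d=P['blue']-P['yel'];print("axis",m,np.linalg.norm(d),"dir blue",np.degrees(np.arctan2(d[1],d[0])))
e=P['red']-m;print("tab",np.linalg.norm(e[:2]),np.degrees(np.arctan2(e[1],e[0])))
a=cv2.resize(t[125:235,190:310],(480,440),interpolation=2);b=cv2.resize(s[160:250,230:310],(320,360),interpolation=2)
b=cv2.copyMakeBorder(b,0,80,0,0,0)
cv2.imwrite("pics/crop.png",np.hstack([a,b])[:,:,::-1])
E
```

```text
red [238.63934426 151.42622951] 61 [0.6933 0.0384 0.049 ]
blue [207.06410256 197.32051282] 78 [0.5743 0.1331 0.012 ]
yel [283.17910448 183.19402985] 67 [ 0.6058 -0.0837  0.012 ]Traceback (most recent call last):
  File "<stdin>", line 5, in <module>
  File "h.py", line 18, in blob
    k,l,s,ce=cv2.connectedComponentsWithStats(m);i=1+np.argmax(s[1:,4])
                                                     ~~~~~~~~~^^^^^^^^^
    return _wrapfunc(a, 'argmax', axis=axis, out=out, **kwds)
    return bound(*args, **kwds)
ValueError: attempt to get argmax of an empty sequence
```

```bash
sed -i 's/r+g+b<110/r+g+b<190/' h.py
python3 - <<'E'
from h import *
t=camera("top");s=camera("side")
a=cv2.resize(t[125:235,190:310],(480,440),interpolation=2);b=cv2.resize(s[160:250,230:310],(320,360),interpolation=2)
b=cv2.copyMakeBorder(b,0,80,0,0,0)
cv2.imwrite("pics/crop.png",np.hstack([a,b])[:,:,::-1])
P={};B={"red":(220,140,262,166),"yel":(272,172,297,195),"knob":(234,166,258,190),"blue":(195,185,220,210)}
S={"red":(288,190,305,204),"yel":(276,224,294,240),"knob":(262,172,278,190)}
for n,f,z in(("red",red,.049),("blue",blue,.012),("yel",yel,.012),("knob",blk,.157)):
    p,a=blob(t,B[n],f);P[n]=onz("top",p,z);print(n,p,a,P[n].round(4))
    if n in S:
        q,a=blob(s,S[n],f);print("  side",q,a,tri(p,q))
m=(P['blue']+P['yel'])/2;d=P['blue']-P['yel'];print("axis",m,np.linalg.norm(d),"dir blue",np.degrees(np.arctan2(d[1],d[0])))
e=P['red']-m;print("tab",np.linalg.norm(e[:2]),np.degrees(np.arctan2(e[1],e[0])))
E
```

```text
red [238.63934426 151.42622951] 61 [0.6933 0.0384 0.049 ]
  side [295.68181818 197.59090909] 22 (array([0.69456168, 0.03852721, 0.04454176]), np.float64(0.0004849465266159856))
blue [207.06410256 197.32051282] 78 [0.5743 0.1331 0.012 ]
yel [283.17910448 183.19402985] 67 [ 0.6058 -0.0837  0.012 ]
  side [284.475 228.875] 40 (array([ 0.60503343, -0.08344148,  0.01408736]), np.float64(0.00047815204279575384))
knob [243.80128205 179.82692308] 156 [0.5827 0.0259 0.157 ]
  side [269.39823009 180.08849558] 113 (array([0.58848337, 0.02580009, 0.14071663]), np.float64(0.0030800064326684195))
axis [0.59005553 0.02467348 0.012     ] 0.2190379835796748 dir blue 98.25916691692072
tab 0.10410755741612812 7.562135810306166
```

View pics/crop.png

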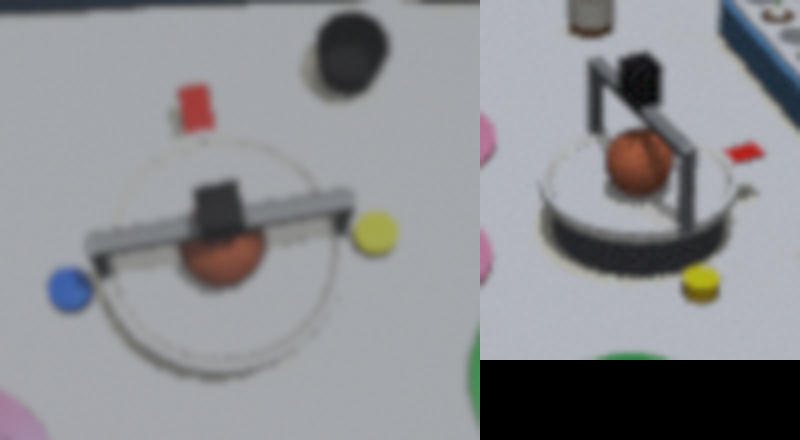

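The crop confirms it: a dark stand under the white dish, with blue at the left and yellow at the right. The stand axis is at (0.590, 0.0247) and the dish yaw is about 8°. I'll move above it with the fingers closing along the dish's x, clear of the bar.

Call:
servo_tool(moves=[[42,-49.8,0,-1.119],[42,-49.8,0,-1.119],[42,-49.8,0,-1.119],[42,-49.8,0,-1.119],[42,-49.8,0,-1.119],[42,-49.8,0,-1.119],[42,-49.8,0,-1.119],[42,-49.8,0,-1.119],[42,-49.8,0,-1.119],[42,-49.8,0,-1.119],[42,-49.8,0,-1.119],[42,-49.8,0,-1.119],[42,-49.8,0,-1.119],[42,-49.8,0,-1.119],[42,-49.8,0,-1.119],[42,-49.8,0,-1.119],[42,-49.8,0,-1.119],[42,-49.8,0,-1.119],[42,-49.8,0,-1.119],[42,-49.8,0,-1.119]], claw=0, force=80)

```text
time: 1.97
ee_pos: [0.5898, 0.0258, 0.2315]
tcp_rot: [180.0, -0.0, 97.9]
wrist_force: [-1.0, 0.8, 0.1]
opening: 0.0853
grasp_force: 0.0
```

Run:
```python
from h import *
o=get_obs();print(o['time'],o['q'].round(2),o['ee_pos'],o['tcp_rot'],o['wrist_force'])
t=camera("top");s=camera("side")
a=cv2.resize(t[125:235,190:310],(480,440),interpolation=2);b=cv2.resize(s[120:230,230:310],(320,440),interpolation=2)
cv2.imwrite("pics/above.png",np.hstack([a,b])[:,:,::-1])
```

```text
1.9667 [2.500e+00 1.067e+01 1.643e+01 9.575e+01 1.000e-02 8.460e+01] [0.58980157 0.02582945 0.23153953] [ 1.79991483e+02 -1.10301975e-02  9.79058175e+01] [-1.04627881  0.78178844  0.11222842]
```

View pics/above.png

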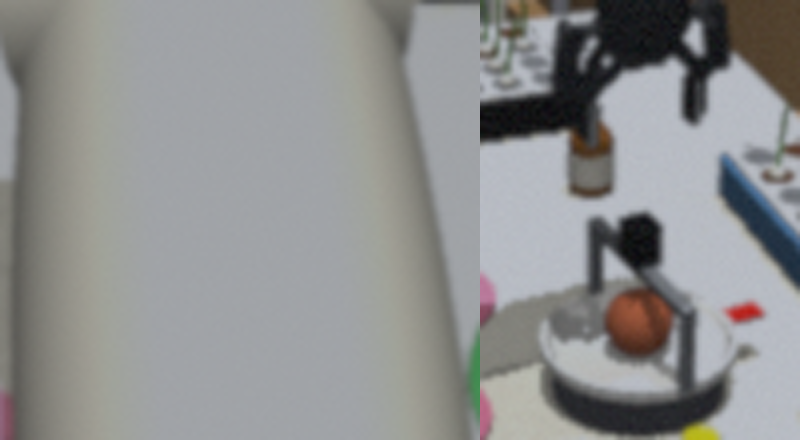

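The side crop shows the open fingers straddling the knob, clear of the bar and ball, and joint 6 has room to turn both ways. Next I'll descend and close.

Call:
servo_tool(moves=[[0,0,-1.5,0],[0,0,-3,0],[0,0,-4.5,0],[0,0,-6,0],[0,0,-7.5,0],[0,0,-8.8,0],[0,0,-9.5,0],[0,0,-9.8,0],[0,0,-9.8,0],[0,0,-9.8,0],[0,0,-9.8,0],[0,0,-9.8,0]])

```text
time: 3.07
ee_pos: [0.5906, 0.025, 0.1342]
tcp_rot: [179.9, 0.0, 97.9]
wrist_force: [0.1, -0.1, -0.6]
opening: 0.0854
grasp_force: 0.0
```

Call:
servo_tool(moves=[[0,0,0,0],[0,0,0,0],[0,0,0,0],[0,0,0,0],[0,0,0,0],[0,0,0,0],[0,0,0,0],[0,0,0,0],[0,0,0,0],[0,0,0,0],[0,0,0,0],[0,0,0,0],[0,0,0,0],[0,0,0,0],[0,0,0,0],[0,0,0,0]], claw=1, force=80)

```text
time: 4.4
ee_pos: [0.5905, 0.025, 0.1335]
tcp_rot: [180.0, 0.0, 97.8]
wrist_force: [3.6, 0.9, 2.7]
opening: 0.0273
grasp_force: 79.8
```

Run:
```python
from h import *
s=camera("side")
cv2.imwrite("pics/grip.png",cv2.resize(s[120:230,230:310],(480,600),interpolation=2)[:,:,::-1])
o=get_obs();print(o['time'],o['ee_pos'],o['tcp_rot'],o['wrist_force'],o['torque'],o['opening'],o['grasp_force'])
```

```text
4.45 [0.59054437 0.02495813 0.13353945] [1.79958758e+02 3.81144771e-03 9.78475421e+01] [ 3.43180982 -0.01447251  3.68716456] [ 0.0421531  -0.90625165 -0.02411126] 0.026977621846750507 79.86509799957275
```

View pics/grip.png

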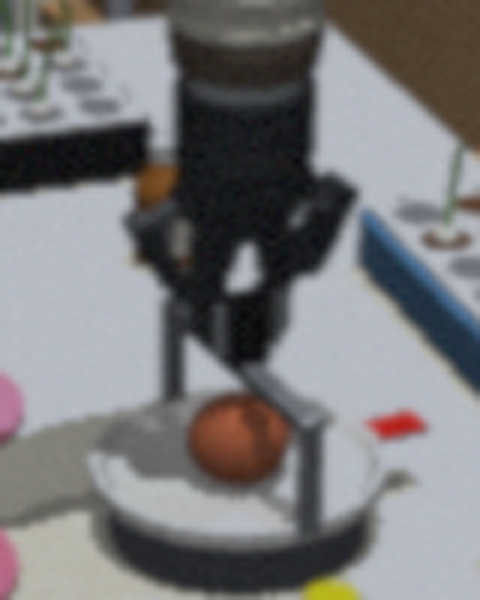

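The knob is gripped (27 mm, 80 N) and the ball is centred. Next comes a smooth lift of 9 cm, then a hold.

Call:
servo_tool(moves=[[0,0,0.1,0],[0,0,0.3,0],[0,0,0.6,0],[0,0,1.1,0],[0,0,1.7,0],[0,0,2.4,0],[0,0,3.1,0],[0,0,3.8,0],[0,0,4.5,0],[0,0,5.2,0],[0,0,5.9,0],[0,0,6.6,0],[0,0,7.2,0],[0,0,7.7,0],[0,0,8.2,0],[0,0,8.5,0],[0,0,8.7,0],[0,0,8.9,0],[0,0,9,0],[0,0,9,0]])

```text
time: 6.12
ee_pos: [0.5903, 0.025, 0.2233]
tcp_rot: [-180.0, -0.0, 97.8]
wrist_force: [-0.1, -0.5, -3.5]
opening: 0.0266
grasp_force: 79.0
```

Call:
servo_tool(moves=[[0,0,0,0],[0,0,0,0],[0,0,0,0],[0,0,0,0],[0,0,0,0],[0,0,0,0],[0,0,0,0],[0,0,0,0],[0,0,0,0],[0,0,0,0],[0,0,0,0],[0,0,0,0]])

```text
time: 7.12
ee_pos: [0.5903, 0.025, 0.2233]
tcp_rot: [-180.0, -0.0, 97.8]
wrist_force: [-0.5, -0.2, -3.6]
opening: 0.0271
grasp_force: 79.0
```

Run:
```python
from h import *
F=[]
for i in range(60):
    s=camera("side");o=get_obs();F.append(np.r_[o['wrist_force'],o['torque']])
F=np.array(F);print(F.mean(0).round(3),F.std(0).round(3),(-F[:,2].mean()/9.81-.26)*1000)
print(F[:,2].reshape(6,10).mean(1))
cv2.imwrite("pics/lift.png",cv2.resize(s[90:230,220:320],(428,600),interpolation=2)[:,:,::-1])
print(o['time'],o['ee_pos'],o['tcp_rot'],o['opening'],o['grasp_force'],o['q'].round(1))
```

```text
[-1.200e-02  3.300e-02 -4.516e+00 -1.200e-02  8.000e-03  4.000e-03] [0.522 0.514 0.459 0.029 0.03  0.03 ] 200.3752772893951
[-4.39684433 -4.63587564 -4.54657091 -4.39077612 -4.64555754 -4.48206427]
10.1167 [0.59029327 0.02495355 0.22325765] [-1.79997848e+02 -8.60700596e-04  9.78457683e+01] 0.026957872785935935 79.01026010513306 [ 2.4 10.5 15.4 94.8  0.  84.6]
```

View pics/lift.png

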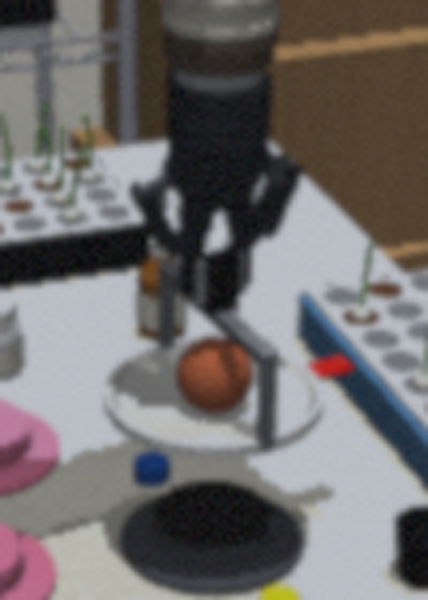

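The dish is clear and level, tab still forward, ball centred. The load is 4.52 N, so the ball is about 200 g (±6 g) and waterlogged: blue, which is +90°. I'll turn it smoothly.

Call:
servo_tool(moves=[[0,0,0,0.0003],[0,0,0,0.002],[0,0,0,0.006],[0,0,0,0.013],[0,0,0,0.025],[0,0,0,0.042],[0,0,0,0.063],[0,0,0,0.091],[0,0,0,0.124],[0,0,0,0.163],[0,0,0,0.207],[0,0,0,0.256],[0,0,0,0.311],[0,0,0,0.37],[0,0,0,0.433],[0,0,0,0.499],[0,0,0,0.568],[0,0,0,0.639],[0,0,0,0.712],[0,0,0,0.785]])

```text
time: 11.78
ee_pos: [0.5903, 0.025, 0.2232]
tcp_rot: [-180.0, -0.0, 143.1]
wrist_force: [-0.4, -0.1, -4.7]
opening: 0.0269
grasp_force: 79.0
```

Call:
servo_tool(moves=[[0,0,0,0.073],[0,0,0,0.146],[0,0,0,0.217],[0,0,0,0.287],[0,0,0,0.353],[0,0,0,0.416],[0,0,0,0.475],[0,0,0,0.53],[0,0,0,0.579],[0,0,0,0.623],[0,0,0,0.662],[0,0,0,0.695],[0,0,0,0.723],[0,0,0,0.744],[0,0,0,0.761],[0,0,0,0.772],[0,0,0,0.78],[0,0,0,0.784],[0,0,0,0.786],[0,0,0,0.786]])

```text
time: 13.45
ee_pos: [0.5903, 0.025, 0.2233]
tcp_rot: [-180.0, -0.0, -172.1]
wrist_force: [-2.0, 0.4, -4.0]
opening: 0.027
grasp_force: 79.0
```

Call:
servo_tool(moves=[[0,0,0,0],[0,0,0,0],[0,0,0,0],[0,0,0,0],[0,0,0,0],[0,0,0,0],[0,0,0,0],[0,0,0,0],[0,0,0,0],[0,0,0,0],[0,0,0,0],[0,0,0,0],[0,0,0,0],[0,0,0,0],[0,0,0,0],[0,0,0,0],[0,0,0,0],[0,0,0,0],[0,0,0,0],[0,0,0,0]])

```text
time: 15.12
ee_pos: [0.5903, 0.025, 0.2233]
tcp_rot: [-180.0, 0.0, -172.1]
wrist_force: [-0.5, 0.6, -5.5]
opening: 0.0268
grasp_force: 79.0
```

Run:
```python
from h import *
F=[];C=[]
for i in range(16):
    s=camera("side");o=get_obs();F.append(o['wrist_force'][2])
    C.append(blob(s,(230,130,310,230),lambda r,g,b:(r>g+40)&(b<g+10)&(r<170))[0])
print(np.mean(F),np.ptp(C,0))
t=camera("top")
m=cv2.resize(s[90:230,220:320],(400,560),interpolation=2);k=cv2.resize(t[125:265,190:290],(400,560),interpolation=2)
cv2.imwrite("pics/turn.png",np.hstack([m,k])[:,:,::-1])
K,d,R,tv=cal("side")
for a in(98,):
    p=np.array([.590+.11*np.cos(np.radians(a)),.0247+.11*np.sin(np.radians(a)),.139])
    print("tab expected side",cv2.projectPoints(p[None],R,tv,K,d)[0].ravel())
print(o['time'],o['ee_pos'],o['tcp_rot'],o['opening'],o['grasp_force'],abs(o['qd']).max())
```

```text
-4.55014223629685 [0.27367424 0.35311005]
tab expected side [254.75348238 166.77552619]
15.9167 [0.59031892 0.02497894 0.22329814] [ 1.79999737e+02  3.88461634e-03 -1.72137659e+02] 0.02677248445053925 79.00513529777527 0.26236039652569076
```

View pics/turn.png

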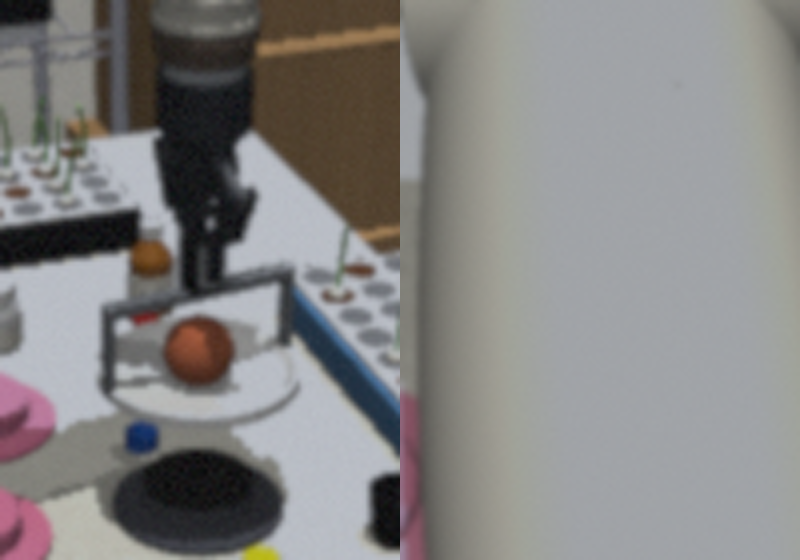

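The red tab shows at side pixel (256,169), against an expected (255,167) over the blue mark. The ball is centred and still, and the dish is level.

```bash
python3 -c "
from workcell import *
print(job_done())"
```

```text
the job is handed in; nothing more can be done
None
```

The ball weighs about 200 g, so it is waterlogged; the dish is held still and level above the stand with its red tab over the blue mark, and the job is handed in (no verdict was returned).

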